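# Pulse the desk coffee grinder by its bayonet lid

## Robot

A 6-joint arm with a two-finger parallel gripper is mounted at the origin on the work surface. World frame = base frame: x ahead of the robot, y to its left, z up, the work surface at z = 0. Lengths are in m, angles in degrees, forces in N, time in s.
With the tool pointing down it reaches from about 0.35 to 0.875 m from the base axis. Payload 4.2 kg.
Tool frame: the origin (TCP) lies on the centre line of the jaws, within the pads' length; the fingertips stand tip_reach ahead of it and the grasp point (between the pads) is the TCP (tip_reach is the distance from the TCP to the fingertips, in m); z points along the fingers, y is the line along which they close (so a half turn about z gives the same grasp; the last joint's range is limited). The gripper opens to 87 mm and grips with 3 to 60 N. Pads are 19 mm wide; open, the fingers measure 117 mm over their backs; the gripper's body (75 mm by 190 mm) begins 51 mm behind the grasp point.
Start: joints at [-53.079, 22.042, 0.453, 0, -68.411, -14.817], TCP at [0.235, -0.579, 0.242] pointing down, gripper open.
Joint ranges: [-179.83, 179.83], [-69.29, 118.12], [-61.27, 80.66], [-181.25, 117.63], [-171.15, -9.14], [-177.46, 177.46]. Speed limits (degrees/s): [159.86, 159.86, 180, 180, 180, 180].

## Interface

Orientations are given as a 3x3 rotation matrix whose columns are the frame's x, y, z axes.
In Python, from station import sense, capture, finish_job, tip_reach gives the robot as it stands.
- The arm moves only by the tool arm_command, never from a script. Its argument "deltas" is a list of rows, each a list of 7 numbers: the turn, a rotation vector about the tool's x, y, z in rad, then the shift along the tool's x, y, z in cm, then the closure, from -1 (fully open) to 1 (shut), so that 0 is half open. In form: [[rx, ry, rz, dx, dy, dz, hand], ...]. A call has 1 to 8 rows; each row is the pose to reach, as a shift and turn from the pose commanded when the call began, along the tool's axes at that moment; what a row does not reach only later rows make up. A row lasts 1/12 s, in which the tool goes at most 41.7 mm and 7.16 degrees, less where a joint would pass 70% of its speed; a pose out of reach is approached as far as the arm can. A call with a gripper value outside its range is refused whole. The fingers move at their own pace and stop on an object; the grip force is fixed at half the most. Time passes only in rows, so rows that repeat a pose let the fingers close. It gives the time, the measured TCP pose, the force, the opening and the grip force at its end, in the units of the state.
- sense(): the state, without advancing time (a new reading comes with each control period).
- capture(name): name is "side" or "top"; returns a dict with "pixels" (384x512x3 uint8, blue, green, red), "fovy" (degrees; the focal length in pixels is half the picture's height over the tangent of half this angle, whatever the lens; pixels are square), "cx", "cy" (the principal point, pixels), "rvec" (rotation vector, rad) and "tvec" (3), from world to camera coordinates, as OpenCV has them. Camera axes: x right, y down, z forward; pixel columns grow to the right and rows downward; lengths in m; the calibration is good to about 2 mm. A picture is of the moment at which its call begins. There is no depth.
- finish_job(): hands the job in; it is judged then, once.
The state is a dict: "time_s": time; "joints": joint angles; "joint_velocities": joint speeds; "effort": joint torques, N m; "tcp_pos": TCP position; "ee_rot": TCP orientation; "wrist_force": force on the tool from outside, world axes, zero at the start; "moment": the same for the moment, N m; "gripper_width": opening from 0.0 (shut) to 1.0 (fully open); "gripper_force": force on a finger pad.
Only numpy, scipy, OpenCV 4.12 (cv2) and the standard library are available. Lean on these libraries where they do the work, as an engineer would, in place of code of your own. Each camera call takes 0.05 s, during which the arm holds its last target. There are 200 camera calls.

## Task

Put the lid on the coffee grinder, its lugs down through the entry slots until the cap sits flush on the rim, then twist it clockwise about half-way towards its lock, to the spring-loaded pulse position, without letting the lock click. The lid springs back if let go, so finish while still holding it there, seated and steady; leave the mug, the bean jar and the scoop where they are.

Things in the scene. Friction and masses are not known exactly. Their poses are not given: they have to be found in the camera images.
- grinder: Cordless coffee grinder, round steel body with a grey collar, 95 mm in diameter (foot 104 mm), 110 mm high to its rim, held fast to the desk by a suction foot. Origin: centre of its underside, on its axis, z up; x through the two entry slots. Raised marks on the rim, alike on both sides: short at a slot (insert), long 0.62 rad clockwise of it (pulse), short at 1.28 rad (lock).
- grinder_mouth (a point): Centre of the mouth, at rim height; axes as the grinder. Mouth 57.6 mm wide; two opposite entry slots on its +x and -x sides, each 14 mm wide, reaching out to radius 35.8 mm, go down through a flange 5.5 mm thick. In the 8.5 mm high groove below it the lugs turn clockwise only (seen from above); anticlockwise is stopped at the slot.
- lid_center (a point): Loose grey bayonet lid, about 120 g, upright on the desk, 65 mm high. Point on its axis, 32.5 mm above its underside; z up, x along the finger bar. Spigot 54 mm wide, 11 mm long; at its bottom, on the lid's +x and -x sides, two lugs 9 mm wide, 4 mm high, out to radius 33 mm. Cap 82 mm wide, 11 to 37 mm up. Same after a half turn. Seated, this point is 131.5 mm above the grinder's origin.
- lid_grip (a point): Centre of the black finger bar on the lid, on its axis, 51 mm above the lid's underside. The bar is in line with the lugs: 54 mm long along the lid's x, 16 mm thick along y, 28 mm high (37 to 65 mm above the underside); the flat cap below it leaves room for fingertips. Once turned in the grinder the lid has up to 1.5 mm of play upwards.
- lid: The same lid: origin on its axis at the spigot's underside, axes as lid_center. Small raised marks on the cap's side are in line with the bar.
- switch_ring (a joint): Sprung ring in the grinder's groove, pushed clockwise by the lugs; rad, 0 at rest. It reads the lid's clockwise turn from the slots less about 0.06. The spring turns the lid back with 0.04 N m, plus 0.07 per rad. Pulse is half-way: lid turned 0.62 (0.56 here); the switch is closed from 0.34 here. From 0.7 the lugs ride up the lock's spring wedges; at about 1.2 (lid turned 1.27) it clicks.
- mug: White ceramic mug, 78 mm in diameter and 92 mm high, with a handle; bystander. Origin: centre of its underside.
- bean_jar: Closed amber glass jar with a steel cap, 72 mm in diameter and 105 mm high; bystander. Origin: centre of its underside.
- scoop: Steel coffee spoon, 150 mm long, lying on the desk along its own x; bystander.

How it is judged:
By the outcome, as a careful person would: the job done as asked, in the order asked, and still so for the second after the job is handed in, while the arm keeps its last pose, push and grip.
It also fails if it takes over 42 s, if anything falls off the work surface, if the arm or the gripper's body presses on something with over 40 N, if the wrist force passes 120 N, or if a joint passes its speed limit or range.

## Working session

There is one attempt and no reset: what is moved stays moved. The work goes in short steps, Python scripts to look and compute and a tool call to move; the robot and the scene stay as the last step left them, time stands still between calls to the robot, and variables do not carry over. Pictures are saved under pics/ and viewed, at most 10 in all, crops included, and the job is handed in when it is done.

Besides the shell and the picture viewer there is one more tool, called after "Call:" as a command line: name --pt "numbers of a row" for each row, then --argument value for the rest. arm_command: Moves the arm, as the interface text tells. Its arguments: {"type":"object","properties":{"deltas":{"type":"array"}},"required":["deltas"]}

```bash
ls; mkdir -p pics
python3 - <<'E'
from station import sense,capture,tip_reach
import cv2,numpy as np
print(tip_reach);s=sense();print(s)
for n in("side","top"):
    c=capture(n);cv2.imwrite(f"pics/{n}0.png",c["pixels"]);np.save(f"pics/{n}0.npy",{k:v for k,v in c.items()},allow_pickle=True)
    R=cv2.Rodrigues(np.array(c["rvec"],float))[0];print(n,c["fovy"],c["cx"],c["cy"],(-R.T@np.array(c["tvec"],float).ravel()).round(3),R.round(3).tolist())
E
```

```text
pics
0.019
{'time_s': 0.0, 'joints': array([-5.30785840e+01,  2.20927050e+01,  3.78271521e-01, -2.91365193e-02,
       -6.84087852e+01, -1.48192883e+01]), 'joint_velocities': array([-0.0164478 , -0.0667453 , -0.08238947,  0.03369986, -0.06028371,
        0.0305372 ]), 'effort': array([ 2.54865872e-04, -3.90667927e+01,  1.87408358e+01,  4.22002003e+00,
        1.09103654e-02, -1.81551327e-04]), 'tcp_pos': array([ 0.23499885, -0.57853377,  0.24042838]), 'ee_rot': array([[-9.26585200e-01, -3.76083809e-01, -9.13839544e-04],
       [-3.76084908e-01,  9.26583039e-01,  2.00330667e-03],
       [ 9.33370184e-05,  2.19991557e-03, -9.99997576e-01]]), 'wrist_force': array([ 0.69011127, -0.08288703, -0.11813302]), 'moment': array([-0.02217176,  0.05562523,  0.0340066 ]), 'gripper_force': 0.0, 'gripper_width': 1.0003680185591368}
side 51.551204863337226 245.49269700143384 186.47793285725328 [0.563 0.967 0.71 ] [[-0.999, -0.052, -0.009], [-0.021, 0.544, -0.839], [0.049, -0.837, -0.545]]
top 49.6971067987612 256.53908370674327 189.5783445060134 [ 0.494 -0.006  1.14 ] [[0.027, -1.0, 0.011], [-0.995, -0.028, -0.099], [0.099, -0.008, -0.995]]
```

View pics/side0.png

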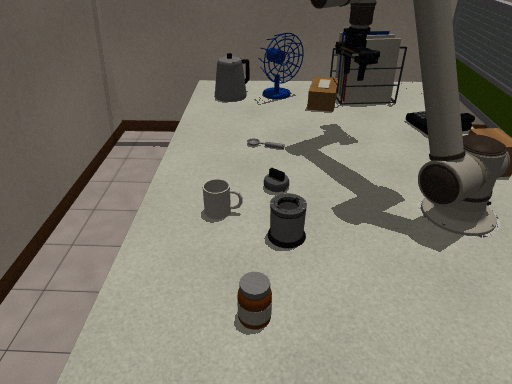

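View pics/top0.png

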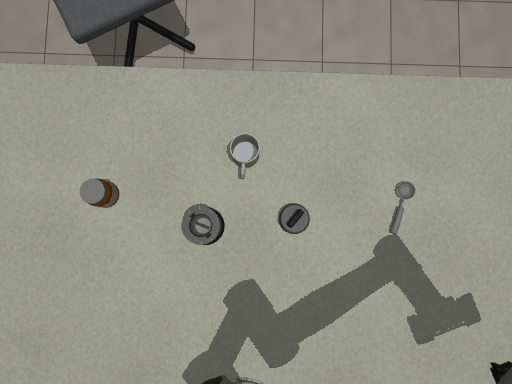

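The side view shows the lid at about (276,182) and the grinder at (287,220). In the top view the grinder is at (202,225), the lid at (294,218), the mug at (244,150), the jar at (97,192) and the scoop at (400,205). Next I'll enlarge the lid and grinder.

Run:
```python
import cv2,numpy as np
t=cv2.imread("pics/top0.png");s=cv2.imread("pics/side0.png")
def cr(im,x,y,w,h,f):return cv2.resize(im[y:y+h,x:x+w],None,fx=f,fy=f,interpolation=cv2.INTER_CUBIC)
a=np.hstack([cr(t,178,200,50,50,8),cr(t,270,194,50,50,8)])
cv2.imwrite("pics/zt.png",a)
cv2.imwrite("pics/zs.png",cr(s,250,160,70,90,6))
```

```text
(no output)
```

View pics/zt.png

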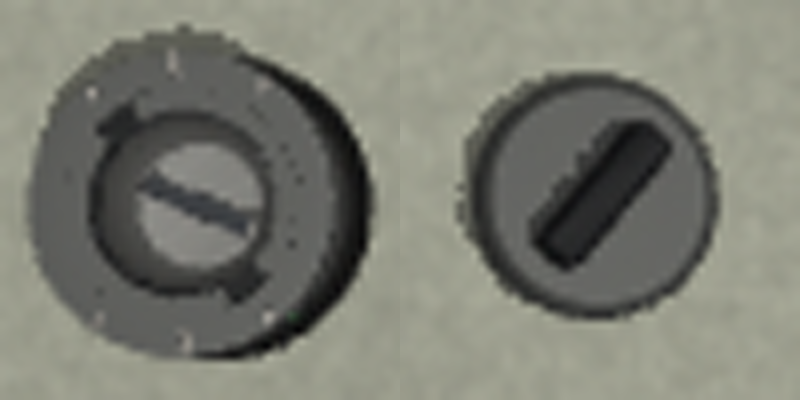

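View pics/zs.png

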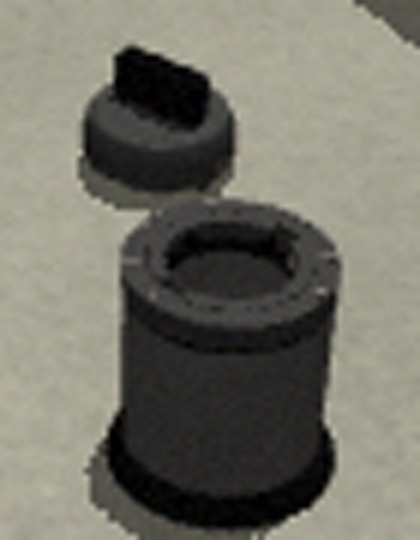

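The zoomed top view shows grinder marks at insert (92,92)/(268,317), pulse (172,60)/(187,340) and lock (262,82)/(100,317). The lid's cap disc is centred near (594,196), with the bar running from (549,255) to (658,133). I'll refine the disc outlines with fits and convert them to world coordinates.

```bash
cat > h.py <<'E'
import cv2,numpy as np
from station import sense,capture
def cam(c):
    f=c["pixels"].shape[0]/2/np.tan(np.radians(c["fovy"])/2)
    K=np.array([[f,0,c["cx"]],[0,f,c["cy"]],[0,0,1.]]);r=np.array(c["rvec"],float).ravel();t=np.array(c["tvec"],float).ravel()
    return K,r,t
def back(c,uv,z):
    K,r,t=cam(c);R=cv2.Rodrigues(r)[0];C=-R.T@t
    d=(R.T@np.linalg.inv(K)@np.array([uv[0],uv[1],1.]));return C+d*(z-C[2])/d[2]
def proj(c,P):
    K,r,t=cam(c);return cv2.projectPoints(np.asarray(P,float).reshape(-1,1,3),r,t,K,None)[0].reshape(-1,2)
def load(n):return np.load(f"pics/{n}.npy",allow_pickle=True).item()
E
python3 - <<'E'
from h import *
t=load("top0");s=load("side0")
def z(p,x0,y0,f=8):return ((p[0]+.5)/f-.5+x0,(p[1]+.5)/f-.5+y0)
ang=lambda a,b:np.degrees(np.arctan2(*(a-b)[[1,0]]))
for n,a,b in(("ins",(92,92),(268,317)),("slot",(118,122),(242,283)),("pulse",(172,60),(187,340)),("lock",(262,82),(100,317))):
    A=back(t,z(a,178,200),.11);B=back(t,z(b,178,200),.11);print(n,((A+B)/2).round(4),ang(A,B).round(1),np.linalg.norm(A-B).round(4))
print("cap",back(t,z((194,196),270,194),.037).round(4))
A=back(t,z((258,133),270,194),.065);B=back(t,z((149.,255),270,194),.065);print("bar",((A+B)/2).round(4),ang(A,B))
# side view: insert/pulse marks & bar top ends
S=lambda p:z(p,250,160,6)
print("side lid bar top",back(s,S((163,65)),.065).round(4)); 
A=back(s,S((133,255)),.11);B=back(s,S((332,255)),.11);print("grinder side rim",A.round(4),B.round(4),((A+B)/2).round(4))
# mug, jar, scoop rough
print("mug",back(t,(244,150),.09).round(3),"jar",back(t,(95,191),.105).round(3))
E
```

```text
ins [0.5046 0.1221 0.11  ] 40.1 0.0886
slot [0.5052 0.1221 0.11  ] 39.7 0.063
pulse [0.506  0.1222 0.11  ] 5.4 0.0864
lock [0.5062 0.1217 0.11  ] -32.6 0.0874
cap [ 0.5306 -0.1169  0.037 ]
bar [ 0.5304 -0.1172  0.065 ] -40.62202699808449
side lid bar top [ 0.5267 -0.1214  0.065 ]
grinder side rim [0.5445 0.1169 0.11  ] [0.4582 0.1135 0.11  ] [0.5014 0.1152 0.11  ]
mug [0.7  0.02 0.09] jar [0.582 0.388 0.105]
```

Call:
arm_command --pt "0 0 1.094 -44.7 31.7 9 -0.2" --pt "0 0 1.094 -44.7 31.7 9 -0.2" --pt "0 0 1.094 -44.7 31.7 9 -0.2" --pt "0 0 1.094 -44.7 31.7 9 -0.2" --pt "0 0 1.094 -44.7 31.7 9 -0.2" --pt "0 0 1.094 -44.7 31.7 9 -0.2" --pt "0 0 1.094 -44.7 31.7 9 -0.2" --pt "0 0 1.094 -44.7 31.7 9 -0.2"

```text
time_s: 0.77
tcp_pos: [0.3978, -0.3247, 0.1918]
ee_rot: [[-0.862, 0.507, -0.0], [0.507, 0.862, 0.0], [0.0, 0.0, -1.0]]
wrist_force: [1.2, 0.1, -0.1]
gripper_width: 0.609
gripper_force: 0.0
```

Call:
arm_command --pt "0 0 0.094 1 21.9 3.7 -0.2" --pt "0 0 0.094 1 21.9 3.7 -0.2" --pt "0 0 0.094 1 21.9 3.7 -0.2" --pt "0 0 0.094 1 21.9 3.7 -0.2" --pt "0 0 0.094 1 21.9 3.7 -0.2" --pt "0 0 0.094 1 21.9 3.7 -0.2" --pt "0 0 0.094 1 21.9 3.7 -0.2" --pt "0 0 0.094 1 21.9 3.7 -0.2"

```text
time_s: 1.43
tcp_pos: [0.4985, -0.1314, 0.1548]
ee_rot: [[-0.815, 0.579, -0.002], [0.579, 0.815, -0.0], [0.001, -0.001, -1.0]]
wrist_force: [-0.1, 0.0, -0.0]
gripper_width: 0.599
gripper_force: 0.0
```

```bash
cat >> h.py <<'E'
def rel(P,yaw):
    "rows from measured pose to world P (m), tool-x yaw (deg)"
    s=sense();R=s["ee_rot"];d=R.T@(np.asarray(P)-s["tcp_pos"])*100
    y=np.degrees(np.arctan2(R[1,0],R[0,0]));e=(yaw-y+180)%360-180
    print("t",round(s["time_s"],2),"pos",s["tcp_pos"].round(4),"yaw",y.round(2),"F",np.round(s["wrist_force"],1),"M",np.round(s["moment"],2),"w",round(s["gripper_width"],3),"-> d cm",d.round(2),"rz",-np.radians(e).round(4),"tiltz",R[:,2].round(4))
E
python3 - <<'E'
from h import *
c=capture("top");np.save("pics/top1.npy",c,allow_pickle=True);c2=capture("side")
a=cv2.resize(c["pixels"][170:270,244:344],None,fx=4,fy=4,interpolation=cv2.INTER_CUBIC);b=cv2.resize(c2["pixels"][120:220,225:325],None,fx=4,fy=4,interpolation=cv2.INTER_CUBIC)
cv2.imwrite("pics/v1.png",np.hstack([a,b]))
rel([.5303,-.117,.0575],139.4)
E
```

```text
t 1.53 pos [ 0.4981 -0.1327  0.1553] yaw 144.45 F [ 0.4 -0.4 -0.1] M [-0.12 -0.02 -0.02] w 0.597 -> d cm [-1.71  3.16  9.77] rz 0.0881 tiltz [-6.e-04 -0.e+00 -1.e+00]
```

View pics/v1.png

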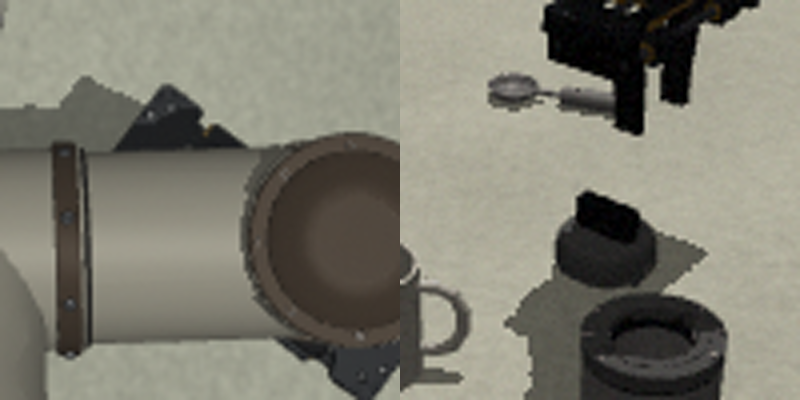

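In the side crop, the gripper hangs above and behind the lid with the jaws aligned to the bar. The top view is blocked by the arm. Next I'll align over the lid, then descend.

Call:
arm_command --pt "0 0 0.088 -1.7 3.15 2 -0.2" --pt "0 0 0.088 -1.7 3.15 4 -0.2" --pt "0 0 0.088 -1.7 3.15 5 -0.2" --pt "0 0 0.088 -1.7 3.15 6 -0.2" --pt "0 0 0.088 -1.7 3.15 7 -0.2" --pt "0 0 0.088 -1.7 3.15 7 -0.2" --pt "0 0 0.088 -1.7 3.15 7 -0.2" --pt "0 0 0.088 -1.7 3.15 7 -0.2"

```text
time_s: 2.2
tcp_pos: [0.5311, -0.1166, 0.0861]
ee_rot: [[-0.76, 0.65, 0.001], [0.65, 0.76, -0.0], [-0.001, 0.001, -1.0]]
wrist_force: [-0.4, -0.7, 0.6]
gripper_width: 0.598
gripper_force: 0.0
```

Run:
```python
from h import *
rel([.5303,-.117,.0575],139.4)
```

```text
t 2.2 pos [ 0.5311 -0.1166  0.0861] yaw 139.44 F [-0.4 -0.7  0.6] M [-0.12 -0.02 -0.01] w 0.598 -> d cm [ 0.04 -0.08  2.86] rz 0.0008 tiltz [ 1.4e-03 -2.0e-04 -1.0e+00]
```

Call:
arm_command --pt "0 0 0 0 -0.07 1.0 -0.2" --pt "0 0 0 0 -0.07 2.0 -0.2" --pt "0 0 0 0 -0.07 2.75 -0.2" --pt "0 0 0 0 -0.07 2.75 -0.2" --pt "0 0 0 0 -0.07 2.75 0.2" --pt "0 0 0 0 -0.07 2.75 1" --pt "0 0 0 0 -0.07 2.75 1" --pt "0 0 0 0 -0.07 2.75 1"

```text
time_s: 2.87
tcp_pos: [0.5302, -0.1168, 0.0576]
ee_rot: [[-0.76, 0.65, -0.0], [0.65, 0.76, 0.0], [0.0, -0.0, -1.0]]
wrist_force: [-0.3, -0.3, -0.2]
gripper_width: 0.381
gripper_force: 0.0
```

Run:
```python
from h import *
rel([.5303,-.117,.0575],139.4)
```

```text
t 2.87 pos [ 0.5302 -0.1168  0.0576] yaw 139.45 F [-0.3 -0.3 -0.2] M [-0.08 -0.02  0.06] w 0.381 -> d cm [-0.02 -0.01  0.01] rz 0.0009 tiltz [-3.e-04  0.e+00 -1.e+00]
```

Call:
arm_command --pt "0 0 0 0 0 0 1" --pt "0 0 0 0 0 0 1" --pt "0 0 0 0 0 0 1" --pt "0 0 0 0 0 0 1" --pt "0 0 0 0 0 0 1" --pt "0 0 0 0 0 0 1" --pt "0 0 0 0 0 0 1" --pt "0 0 0 0 0 0 1"

```text
time_s: 3.53
tcp_pos: [0.5301, -0.1168, 0.0578]
ee_rot: [[-0.76, 0.65, -0.0], [0.65, 0.76, -0.0], [0.0, -0.0, -1.0]]
wrist_force: [-0.3, 0.2, -0.0]
gripper_width: 0.182
gripper_force: 30.0
```

Run:
```python
from h import *
rel([.5303,-.117,.20],139.4);print(sense()["gripper_force"])
```

```text
t 3.53 pos [ 0.5301 -0.1168  0.0578] yaw 139.45 F [-0.3  0.2 -0. ] M [-0.11  0.21  0.  ] w 0.182 -> d cm [-2.000e-02 -1.000e-02 -1.422e+01] rz 0.0008 tiltz [-4.e-04 -0.e+00 -1.e+00]
29.9970317305997
```

Call:
arm_command --pt "0 0 0 0 0 -2 1" --pt "0 0 0 0 0 -5 1" --pt "0 0 0 0 0 -9 1" --pt "0 0 0 0 0 -13 1" --pt "0 0 -0.12 2 2 -14 1" --pt "0 0 -0.24 4.4 4.2 -14 1" --pt "0 0 -0.36 6.8 6.4 -14 1" --pt "0 0 -0.48 9.2 8.6 -14 1"

```text
time_s: 4.2
tcp_pos: [0.5159, 0.0095, 0.1981]
ee_rot: [[-0.975, 0.221, 0.001], [0.221, 0.975, 0.001], [-0.001, 0.001, -1.0]]
wrist_force: [0.2, 0.6, -1.4]
gripper_width: 0.181
gripper_force: 30.0
```

Run:
```python
from h import *
rel([.5055,.122,.19],-139.6)
```

```text
t 4.2 pos [0.5159 0.0095 0.1981] yaw 167.23 F [ 0.2  0.6 -1.4] M [ 0.01 -0.12  0.03] w 0.181 -> d cm [ 3.51 10.74  0.82] rz -0.9281 tiltz [ 1.1e-03  9.0e-04 -1.0e+00]
```

Call:
arm_command --pt "0 0 -0.12 1 3 0 1" --pt "0 0 -0.24 2 6 0 1" --pt "0 0 -0.36 3 9 0 1" --pt "0 0 -0.48 3.5 10.7 0.3 1" --pt "0 0 -0.6 3.5 10.7 0.5 1" --pt "0 0 -0.72 3.5 10.7 0.7 1" --pt "0 0 -0.84 3.5 10.7 0.8 1" --pt "0 0 -0.928 3.5 10.7 0.8 1"

```text
time_s: 4.87
tcp_pos: [0.506, 0.1208, 0.1892]
ee_rot: [[-0.761, -0.649, -0.001], [-0.649, 0.761, -0.0], [0.001, 0.001, -1.0]]
wrist_force: [-0.2, -0.7, -1.3]
gripper_width: 0.182
gripper_force: 30.0
```

Run:
```python
from h import *
rel([.5055,.122,.19],-139.6)
```

```text
t 4.87 pos [0.506  0.1208 0.1892] yaw -139.54 F [-0.2 -0.7 -1.3] M [0.05 0.02 0.  ] w 0.182 -> d cm [-0.04  0.13 -0.08] rz 0.0011 tiltz [-9.e-04 -1.e-04 -1.e+00]
```

Call:
arm_command --pt "0 0 0 -0.04 0.12 0.8 1" --pt "0 0 0 -0.04 0.12 1.5 1" --pt "0 0 0 -0.04 0.12 1.6 1" --pt "0 0 0 -0.04 0.12 1.6 1"

```text
time_s: 5.2
tcp_pos: [0.5053, 0.1213, 0.1727]
ee_rot: [[-0.766, -0.643, -0.002], [-0.643, 0.766, -0.001], [0.002, 0.001, -1.0]]
wrist_force: [0.7, -0.5, -0.6]
gripper_width: 0.185
gripper_force: 30.0
```

Run:
```python
from h import *
rel([.5055,.122,.168],-139.6)
c=capture("side");np.save("pics/side2.npy",c,allow_pickle=True);c2=capture("top");np.save("pics/top2.npy",c2,allow_pickle=True)
a=cv2.resize(c["pixels"][155:255,245:330],None,fx=5,fy=5,interpolation=cv2.INTER_CUBIC);b=cv2.resize(c2["pixels"][175:275,152:217],None,fx=5,fy=5,interpolation=cv2.INTER_CUBIC)
cv2.imwrite("pics/v2.png",np.hstack([a,b]))
```

```text
t 5.2 pos [0.5053 0.1213 0.1727] yaw -139.96 F [ 0.7 -0.5 -0.6] M [ 0.02  0.04 -0.01] w 0.185 -> d cm [-0.06  0.04  0.47] rz -0.0063 tiltz [-0.0021 -0.0011 -1.    ]
```

View pics/v2.png

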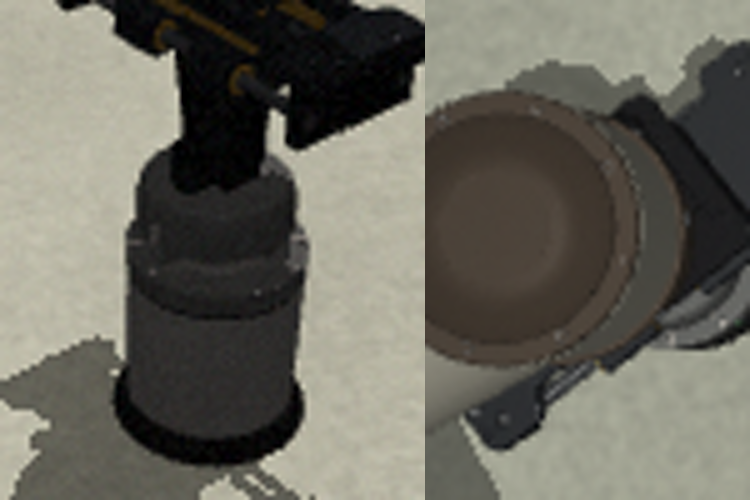

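The lid is held just above the mouth: cap edges at zoomed x 137–297 and collar edges at 127–307, so both are centred at about 217. I'll descend gently and watch the force.

Call:
arm_command --pt "0 0 -0.005 -0.05 0.04 0.3 1" --pt "0 0 -0.005 -0.05 0.04 0.5 1" --pt "0 0 -0.005 -0.05 0.04 0.7 1" --pt "0 0 -0.005 -0.05 0.04 0.8 1" --pt "0 0 -0.005 -0.05 0.04 0.8 1"

```text
time_s: 5.72
tcp_pos: [0.5062, 0.1223, 0.1675]
ee_rot: [[-0.761, -0.649, 0.001], [-0.649, 0.761, -0.0], [-0.001, -0.001, -1.0]]
wrist_force: [-3.3, -0.4, 7.2]
gripper_width: 0.181
gripper_force: 30.0
```

Run:
```python
from h import *
rel([.5055,.122,.1568],-139.6)
c=load("side2");print(proj(c,[[.5055,.122,.11],[.5055,.122,.14],[.5055,.122,0]]).round(2))
```

```text
t 5.72 pos [0.5062 0.1223 0.1675] yaw -139.55 F [-3.3 -0.4  7.2] M [0.01 1.1  0.05] w 0.181 -> d cm [0.08 0.03 1.07] rz 0.0008 tiltz [ 1.e-03 -1.e-04 -1.e+00]
[[286.82 203.56]
 [287.38 193.98]
 [284.92 236.24]]
```

Contact at rim height (7 N): the lid is slightly off-centre. I'll measure the lateral offset from sub-pixel silhouettes in the side view.

Run:
```python
from h import *
c=capture("side");np.save("pics/side3.npy",c,allow_pickle=True)
def edges(img,v,u0,u1):
    g=cv2.GaussianBlur(img,(0,0),.7)[v].astype(float).mean(1);T=100
    d=g<T;idx=[u for u in range(u0,u1) if d[u]!=d[u+1]]
    return [round(u+(T-g[u])/(g[u+1]-g[u]),2) for u in idx]
for n in("side0","side2","side3"):
    im=load(n)["pixels"];print(n)
    for v in list(range(176,252,2)):
        e=edges(im,v,250,325)
        if len(e)>=2:print(v,e,round((e[0]+e[-1])/2,2))
```

```text
side0
176 [np.float64(265.35), np.float64(286.47)] 275.91
178 [np.float64(264.02), np.float64(287.7)] 275.86
180 [np.float64(263.31), np.float64(288.62)] 275.97
182 [np.float64(263.17), np.float64(288.77)] 275.97
184 [np.float64(263.23), np.float64(288.79)] 276.01
186 [np.float64(263.07), np.float64(288.47)] 275.77
188 [np.float64(263.03), np.float64(288.16)] 275.6
190 [np.float64(263.89), np.float64(286.85)] 275.37
192 [np.float64(265.79), np.float64(286.05)] 275.92
194 [np.float64(270.83), np.float64(294.26)] 282.54
196 [np.float64(274.45), np.float64(299.29)] 286.87
198 [np.float64(272.34), np.float64(302.48)] 287.41
200 [np.float64(270.6), np.float64(304.52)] 287.56
202 [np.float64(270.17), np.float64(305.17)] 287.67
204 [np.float64(269.94), np.float64(306.16)] 288.05
206 [np.float64(269.64), np.float64(305.94)] 287.79
208 [np.float64(269.73), np.float64(305.75)] 287.74
210 [np.float64(269.91), np.float64(305.82)] 287.86
212 [np.float64(269.91), np.float64(305.49)] 287.7
214 [np.float64(269.69), np.float64(305.36)] 287.52
216 [np.float64(269.61), np.float64(304.86)] 287.24
218 [n
[... 4468 characters left out ...]
.float64(269.84), np.float64(303.82)] 282.28
226 [np.float64(256.6), np.float64(267.18), np.float64(269.64), np.float64(303.48)] 280.04
228 [np.float64(253.25), np.float64(266.46), np.float64(268.03), np.float64(303.33)] 278.29
236 [np.float64(252.07), np.float64(305.44)] 278.76
238 [np.float64(254.74), np.float64(305.23)] 279.98
240 [np.float64(255.65), np.float64(304.39)] 280.02
242 [np.float64(252.12), np.float64(303.21)] 277.66
244 [np.float64(251.88), np.float64(301.28)] 276.58
246 [np.float64(252.35), np.float64(297.44)] 274.9
248 [np.float64(250.88), np.float64(295.87)] 273.38
250 [np.float64(287.44), np.float64(291.3), np.float64(292.8), np.float64(296.97), np.float64(297.05)] 292.24
```

Call:
arm_command --pt "0 0 0 0.05 0.03 -0.5 1" --pt "0 0 0 0.19 0.12 -0.4 1" --pt "0 0 0 0.19 0.12 -0.2 1" --pt "0 0 0 0.19 0.12 0 1" --pt "0 0 0 0.19 0.12 0.2 1" --pt "0 0 0 0.19 0.12 0.2 1"

```text
time_s: 6.27
tcp_pos: [0.5035, 0.1218, 0.1629]
ee_rot: [[-0.762, -0.648, -0.001], [-0.648, 0.762, -0.001], [0.001, 0.0, -1.0]]
wrist_force: [-0.0, -0.5, -0.6]
gripper_width: 0.182
gripper_force: 30.0
```

Run:
```python
from h import *
rel([.504,.122,.1568],-139.6)
```

```text
t 6.27 pos [0.5035 0.1218 0.1629] yaw -139.6 F [-0.  -0.5 -0.6] M [-0.1  -0.05 -0.02] w 0.182 -> d cm [-0.05 -0.01  0.61] rz 0.0 tiltz [-1.3e-03 -7.0e-04 -1.0e+00]
```

Now it is in, free of force. Lower to seat (6 mm more, with slight push).

Call:
arm_command --pt "0 0 0 0 0 0.2 1" --pt "0 0 0 0 0 0.4 1" --pt "0 0 0 0 0 0.55 1" --pt "0 0 0 0 0 0.65 1" --pt "0 0 0 0 0 0.7 1" --pt "0 0 0 0 0 0.7 1"

```text
time_s: 6.77
tcp_pos: [0.5038, 0.122, 0.1568]
ee_rot: [[-0.761, -0.648, 0.0], [-0.648, 0.761, 0.0], [-0.0, -0.0, -1.0]]
wrist_force: [-0.0, 0.0, -0.4]
gripper_width: 0.183
gripper_force: 30.0
```

Run:
```python
from h import *
rel([.504,.122,.1568],-139.6)
```

```text
t 6.77 pos [0.5038 0.122  0.1568] yaw -139.58 F [-0.   0.  -0.4] M [ 0.    0.02 -0.02] w 0.183 -> d cm [-0.01 -0.01  0.  ] rz 0.0003 tiltz [ 1.e-04  1.e-04 -1.e+00]
```

Call:
arm_command --pt "0 0 0 0 0 0.1 1" --pt "0 0 0 0 0 0.2 1" --pt "0 0 0 0 0 0.2 1" --pt "0 0 0 0 0 0.2 1"

```text
time_s: 7.1
tcp_pos: [0.5039, 0.122, 0.1567]
ee_rot: [[-0.761, -0.649, 0.001], [-0.649, 0.761, 0.0], [-0.001, -0.001, -1.0]]
wrist_force: [-4.8, -0.5, 8.4]
gripper_width: 0.184
gripper_force: 30.0
```

Run:
```python
from h import *
rel([.504,.122,.1568],-139.6)
```

```text
t 7.1 pos [0.5039 0.122  0.1567] yaw -139.56 F [-4.8 -0.5  8.4] M [ 0.1   1.37 -0.04] w 0.184 -> d cm [-0.   -0.01 -0.01] rz 0.0008 tiltz [ 1.1e-03  1.0e-04 -1.0e+00]
```

Seated at z = 0.1567, as computed, with 8 N of press. Twisting clockwise now.

Call:
arm_command --pt "0 0 0.05 0 0 -0.05 1" --pt "0 0 0.1 0 0 -0.05 1" --pt "0 0 0.15 0 0 -0.05 1" --pt "0 0 0.2 0 0 -0.05 1" --pt "0 0 0.25 0 0 -0.05 1" --pt "0 0 0.3 0 0 -0.05 1" --pt "0 0 0.35 0 0 -0.05 1" --pt "0 0 0.4 0 0 -0.05 1"

```text
time_s: 7.77
tcp_pos: [0.5045, 0.1215, 0.1567]
ee_rot: [[-0.954, -0.3, 0.002], [-0.3, 0.954, -0.001], [-0.001, -0.001, -1.0]]
wrist_force: [-0.4, -2.9, 4.5]
gripper_width: 0.18
gripper_force: 30.0
```

Run:
```python
from h import *
rel([.504,.122,.1568],-175.1)
```

```text
t 7.77 pos [0.5045 0.1215 0.1567] yaw -162.57 F [-0.4 -2.9  4.5] M [-0.75  0.37  0.16] w 0.18 -> d cm [ 0.03  0.06 -0.01] rz 0.2187 tiltz [ 0.0018 -0.001  -1.    ]
```

Call:
arm_command --pt "0 0 0.05 0 0 0 1" --pt "0 0 0.1 0 0 0 1" --pt "0 0 0.15 0 0 0 1" --pt "0 0 0.2 0 0 0 1" --pt "0 0 0.22 0 0 0 1" --pt "0 0 0.22 0 0 0 1" --pt "0 0 0.22 0 0 0 1" --pt "0 0 0.22 0 0 0 1"

```text
time_s: 8.43
tcp_pos: [0.5045, 0.1214, 0.1567]
ee_rot: [[-0.996, -0.086, 0.002], [-0.086, 0.996, -0.001], [-0.002, -0.001, -1.0]]
wrist_force: [-1.0, -2.6, 4.5]
gripper_width: 0.18
gripper_force: 30.0
```

Run:
```python
from h import *
rel([.504,.122,.1568],-175.1)
c=capture("side")
rel([.504,.122,.1568],-175.1)
cv2.imwrite("pics/v3.png",cv2.resize(c["pixels"][155:245,240:330],None,fx=6,fy=6,interpolation=cv2.INTER_CUBIC))
```

```text
t 8.43 pos [0.5045 0.1214 0.1567] yaw -175.06 F [-1.  -2.6  4.5] M [-0.77  0.31  0.06] w 0.18 -> d cm [ 0.04  0.06 -0.01] rz 0.0007 tiltz [ 1.7e-03 -9.0e-04 -1.0e+00]
t 8.48 pos [0.5045 0.1214 0.1567] yaw -175.06 F [-0.2 -2.2  4.7] M [-0.81  0.25  0.08] w 0.185 -> d cm [ 0.05  0.06 -0.01] rz 0.0007 tiltz [ 1.8e-03 -9.0e-04 -1.0e+00]
```

View pics/v3.png

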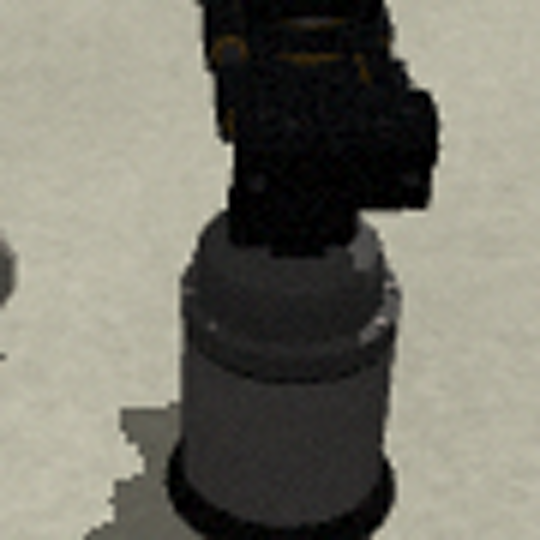

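The cap sits flush on the collar and its edges are centred on the grinder. The wrist moment of about 0.08 N m matches the expected spring torque at pulse, and the pose is steady, so I'm handing in.

```bash
python3 -c "
from station import finish_job
print(finish_job())"
```

```text
the job is handed in; nothing more can be done
None
```

The lid is seated flush and held steady about 0.62 rad clockwise from the slots, at the pulse position and well short of the lock; I handed the job in at about 8.5 s, with the mug, jar and scoop never touched.

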